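Line up the sample jars and hold the reflector at its mark for the photograph

ROBOT

A 6-joint arm with a two-finger parallel gripper is mounted at the origin on the work surface. World frame = base frame: x ahead of the robot, y to its left, z up, the work surface at z = 0. Lengths are in mm, angles in rad, forces in N, time in s.
With the tool pointing down it reaches from about 375 to 975 mm from the base axis. Payload 3.8 kg.
Tool frame: the origin (TCP) lies between the finger pads; the fingertips stand 22 mm ahead of it and the grasp point (between the pads) lies 3 mm ahead of it; z points along the fingers, y is the line along which they close (so a half turn about z gives the same grasp; the last joint's range is limited). The gripper opens to 85 mm and grips with 20 to 120 N. Pads are 22 mm wide; open, the fingers measure 114 mm over their backs; the gripper's body (76 mm by 85 mm) begins 54 mm behind the grasp point. The pads swing forward as they close: fully open they stand 13 mm farther back than shut.
Start: joints at [1.131, 0.264, 1.604, -0, 1.274, -0.037], TCP at [264.594, 620.973, 253.28] pointing down, gripper open.
Joint ranges: [-2.63, 2.63], [-0.94, 2.18], [0.31, 2.57], [-1.31, 4.45], [0, 2.66], [-2.55, 2.55]. Speed limits (rad/s): [2.57, 2.57, 3.14, 3.14, 3.14, 3.14].

INTERFACE

Orientations are given as [roll, pitch, yaw] about the fixed x, y, z axes, in that order (R = Rz(yaw) Ry(pitch) Rx(roll)).
In Python, from station import robot, grab_frame, ticket, regions_of gives the robot as it stands.
- The arm moves only by the shell command python3 -m creep 'ROWS' [FORCE]. ROWS is JSON, a list of rows, each a list of 5 numbers: the closure, from 0 (fully open) to 1 (shut), then the shift along the world's x, y, z in mm, then the turn about the world's z in degrees. In form: [[gripper, dx, dy, dz, roll], ...]. A call has 1 to 8 rows; each row shifts and turns the commanded pose from where the row before left it; what a row does not reach is not made up. A row lasts 1/12 s, in which the tool goes at most 41.7 mm and 7.16 degrees, less where a joint would pass 70% of its speed; a pose out of reach is approached as far as the arm can. A call is refused whole if a number of a shift passes 41.7 or a number of a turn 7.16, either way. A call with a gripper value outside its range is refused whole. The fingers move at their own pace and stop on an object; FORCE is the grip in N (left out, the last holds). Time passes only in rows, so rows that do not move let the fingers close. It gives the time, the measured TCP pose, the force, the opening and the grip force at its end, in the units of the state.
- robot.state(): the state, without advancing time (a new reading comes with each control period).
- grab_frame(name): name is "side" or "top" or "wrist"; returns a dict with "pixels" (420x560x3 uint8, red, green, blue), "depth" (420x560 float32, mm along the optical axis (not along the pixel's ray), 0 where there is no reading), "K" (3x3 intrinsics, pixels), "k1" (the pictures are not rectified: a ray, as slopes to the right and down, at radius r is drawn at 1 + k1 r^2 times it, then the intrinsics apply), "R" (3x3) and "t" (3): a world point X has camera coordinates R X + t. Camera axes: x right, y down, z forward; pixel columns grow to the right and rows downward; lengths in mm; the calibration is good to about 2 mm. A picture is of the moment at which its call begins.
- ticket.close_job(): hands the job in; it is judged then, once.
Trained networks look in the newest picture that a camera, given by its name, has taken for a name from the list of things; names that differ only in an ending like _2 or _b are one class to them, and where a whole thing is asked for, a point or a joint stands for the part that bears it (a point fixed in the world has none). Each returns a list of dicts, best first, with "confidence" (0 to 1); they miss things now and then, are a little off and sometimes report something else, mostly with a low value. They report only what shows in the picture. A call takes as long as a camera call. They do not tell look-alikes from the thing itself.
- regions_of(camera, thing): "region" (420x560 bool, what is visible of it) and "point" ([row, column] in pixels, amid what is visible of it).
The state is a dict: "clock": time; "qpos": joint angles; "joint_vel": joint speeds; "joint_torque": joint torques, N m; "eef_pos": TCP position; "ee_rot": TCP orientation; "wrist_force": force on the tool from outside, world axes, zero at the start; "moment": the same for the moment, N m; "width": finger opening in mm; "gripper_force": force on a finger pad.
Only numpy, scipy, OpenCV 4.12 (cv2) and the standard library are available. Lean on these libraries where they do the work, as an engineer would, in place of code of your own. Each camera call takes 0.05 s, during which the arm holds its last target. There are 200 camera calls.

TASK

Stand the two loose sample jars upright on the photo stand's ledge in one close row with the jar already there, all centred on the scribed line, with no more than a finger's width between neighbours. Then, with the jars let go, swing the white reflector flap up by its bar until it is parallel with the pointer arm beside it, and finish while still holding it steady there, for it falls when let go. Do not shift the pointer, and leave the lens barrel, tall bottle and mouse alone.

Things in the scene. Friction and masses are not known exactly. Their poses are not given: they have to be found in the camera images.
- stand: Fixed photo stand: dark base plate 125 x 280 x 12 mm with a grey metal ledge and the flap's hinge. Origin on the bench under the middle of the hinge axis, which is 50 mm up and parallel to y; z up, x from hinge to ledge (roughly away from the robot). Stand and brackets stay below 61 mm. The flap at rest lies level towards -x, 50 mm above the bench, nothing under it.
- row (a point): Middle of the ledge's top face: stand frame (75, 0, 30) mm, axes as the stand's. The ledge top is flat, 60 mm deep (x) and 240 mm long (y), 30 mm above the bench; a thin white line is scribed along y through this point.
- flap (a joint): Angle of the reflector flap in rad: 0 = lying level towards the robot (its rest), growing as its free edge swings up about the stand's hinge; stop at 1.4. The hinge is almost frictionless, so it falls back to 0 when let go. The flap weighs 0.2 to 0.45 kg in all: 1 to 2.5 N lifts it at the bar.
- flap_bar (a point): Middle of the flap's grip bar: round, 12 mm diameter, 200 mm long along stand y, 145 mm from the hinge axis, on thin arms at its ends; a 61 mm open gap separates it from the white panel (68 x 196 x 5 mm). At flap angle a it lies at (-145 cos a, 0, 50 + 145 sin a) mm in the stand frame. Site x runs from bar to hinge.
- pointer (a joint): Angle of the pointer arm in rad, counted like the flap's and about the same axis: the wanted flap angle. A stiff hinge keeps it where it was set; between 0.6 and 1.05.
- pointer_tip (a point): Ball of 14 mm diameter at the end of the slim steel pointer arm, 145 mm from the hinge axis, just beyond the flap's -y side (stand y = -122 mm). When the flap is at the mark, the bar's end is level with this ball. The point's x axis runs along the arm towards the hinge.
- jar_a: Loose sample jar, clear with a white lid: upright cylinder 38 mm diameter, 62 mm tall, 50 to 115 g. Origin at the centre of its underside, z up. Starts upright on the bench.
- jar_b: The second loose jar, same as jar_a. Starts upright on the bench.
- jar_c: The jar already standing on the scribed line of the ledge, same as jar_a; within 30 mm of the ledge's middle.
- objective: Lens barrel, brass, 40 mm diameter, 44 mm tall with tapered top, upright on the bench; leave alone. Origin at the centre of its underside.
- bottle: Tall white bottle, 56 mm diameter, 150 mm tall, upright on the bench; leave alone. Origin at the centre of its underside.
- mouse: Grey computer mouse, 105 x 60 x 34 mm, on the bench; leave alone. Origin at the centre of its underside.
Not all that is in view belongs to the job. What is shaped like the jar_a but turquoise is not meant.

How it is judged (in metres and radians):
On the way, in this order (a step that is already met when the one before it is completed fails the run):
1. all three jars stand in one close row on the ledge, let go, with the flap still down (x of jar_a in the frame of row between -0.011 and 0.011 m and y of jar_a in the frame of row between -0.112 and 0.112 m and z of jar_a in the frame of row between -0.006 and 0.006 m and angle between each of jar_a, jar_b, jar_c's own z axis and vertical below 0.12 rad and linear speed of each of jar_a, jar_b, jar_c below 0.02 m/s and contact force between each of jar_a, jar_b, jar_c and the fingers below 0.1 N and x of jar_b in the frame of row between -0.011 and 0.011 m and y of jar_b in the frame of row between -0.112 and 0.112 m and z of jar_b in the frame of row between -0.006 and 0.006 m and x of jar_c in the frame of row between -0.011 and 0.011 m and y of jar_c in the frame of row between -0.112 and 0.112 m and z of jar_c in the frame of row between -0.006 and 0.006 m and ((horizontal distance between jar_a and jar_b below 0.058 m and horizontal distance between jar_b and jar_c below 0.058 m) or (horizontal distance between jar_a and jar_b below 0.058 m and horizontal distance between jar_a and jar_c below 0.058 m) or horizontal distance between each of jar_a, jar_b and jar_c below 0.058 m) and value of joint flap below 0.2 rad), for 0.2 s.
2. the flap is swung up to the pointer's angle by the fingers (angle between the x axis of flap_bar and the x axis of pointer_tip, either way round below 0.06 rad and contact force between flap and the fingers above 0.5 N), for 0.2 s.
At the end, for the whole second after the job is handed in: Flap within 0.06 rad of the pointer (9 mm at the bar), still (<0.05 rad/s), held by the fingers (>0.5 N), touched by no loose thing; three jars upright (0.12 rad), released, at rest on the ledge, each within 11 mm of the scribed line, neighbours within 58 mm centre to centre (20 mm gap) (all of step 2 and velocity of joint flap between -0.05 and 0.05 rad/s and contact force between flap and jar_a below 0.1 N and contact force between flap and jar_b below 0.1 N and contact force between flap and jar_c below 0.1 N and contact force between flap and objective below 0.1 N and contact force between flap and bottle below 0.1 N and contact force between flap and mouse below 0.1 N and x of jar_a in the frame of row between -0.011 and 0.011 m and y of jar_a in the frame of row between -0.112 and 0.112 m and z of jar_a in the frame of row between -0.006 and 0.006 m and angle between each of jar_a, jar_b, jar_c's own z axis and vertical below 0.12 rad and linear speed of each of jar_a, jar_b, jar_c below 0.02 m/s and contact force between each of jar_a, jar_b, jar_c and the fingers below 0.1 N and x of jar_b in the frame of row between -0.011 and 0.011 m and y of jar_b in the frame of row between -0.112 and 0.112 m and z of jar_b in the frame of row between -0.006 and 0.006 m and x of jar_c in the frame of row between -0.011 and 0.011 m and y of jar_c in the frame of row between -0.112 and 0.112 m and z of jar_c in the frame of row between -0.006 and 0.006 m and ((horizontal distance between jar_a and jar_b below 0.058 m and horizontal distance between jar_b and jar_c below 0.058 m) or (horizontal distance between jar_a and jar_b below 0.058 m and horizontal distance between jar_a and jar_c below 0.058 m) or horizontal distance between each of jar_a, jar_b and jar_c below 0.058 m)); the arm keeps its last pose, push and grip.
It fails at once if the pointer arm is shifted by more than 4 mm relative to its setting (distance of pointer_tip from where it was at the start of the episode above 0.004 m).
It fails at once if the objective is moved by more than 25 mm or tipped (distance of objective from where it was at the start of the episode above 0.025 m or angle between objective's own z axis and vertical above 0.5 rad).
It fails at once if the bottle is moved by more than 25 mm or tipped (distance of bottle from where it was at the start of the episode above 0.025 m or angle between bottle's own z axis and vertical above 0.5 rad).
It fails at once if the mouse is moved by more than 25 mm or tipped (distance of mouse from where it was at the start of the episode above 0.025 m or angle between mouse's own z axis and vertical above 0.5 rad).
It also fails if it takes over 72 s, if anything falls off the work surface, if the arm or the gripper's body presses on something with over 40 N, if the wrist force passes 120 N, or if a joint passes its speed limit or range.

## Working session

There is one attempt and no reset: what is moved stays moved. The work goes in short steps, Python scripts to look and compute and a shell command to move; the robot and the scene stay as the last step left them, time stands still between calls to the robot, and variables do not carry over. Pictures are saved under pics/ and viewed, at most 10 in all, crops included, and the job is handed in when it is done.

```bash
mkdir -p pics; cat > h.py <<'E'
import numpy as np, cv2
from station import robot, grab_frame, ticket, regions_of
def pts(f):
    K=np.array(f["K"]);R=np.array(f["R"]);t=np.array(f["t"]);k=f["k1"]
    v,u=np.mgrid[0:420,0:560].astype(float)
    p=cv2.undistortPoints(np.stack([u.ravel(),v.ravel()],1)[:,None],K,np.array([k,0,0,0,0.])).reshape(420,560,2)
    d=f["depth"].astype(float)
    X=np.dstack([p[...,0]*d,p[...,1]*d,d])-t
    W=X@R
    W[d==0]=np.nan
    return W
def save(f,n,crop=None,s=1):
    im=f["pixels"][...,::-1]
    if crop: r0,r1,c0,c1=crop; im=im[r0:r1,c0:c1]
    cv2.imwrite("pics/"+n,cv2.resize(im,None,fx=s,fy=s,interpolation=cv2.INTER_CUBIC))
E
python3 - <<'E'
from h import *
fs={n:grab_frame(n) for n in("top","side")}
ims=[fs[n]["pixels"][...,::-1] for n in fs]
save(fs["top"],"top.png",s=1.42);save(fs["side"],"side.png",s=1.42)
for n in fs:
    W=pts(fs[n]);np.save(n+".npy",W)
    for th in["jar_a","flap_bar","pointer_tip","flap","pointer","objective","bottle","mouse","stand"]:
        for r in regions_of(n,th):
            m=r["region"]; P=W[m];P=P[~np.isnan(P[:,0])]
            if len(P)==0: continue
            print(n,th,round(r["confidence"],2),np.round(r["point"]),m.sum(),np.round(np.percentile(P,[3,50,97],axis=0)).astype(int).tolist(),fs[n]["pixels"][m].mean(0).astype(int))
print(robot.state())
E
```

```text
top jar_a 0.73 [171. 290.] 139 [[629, -29, 54], [640, -15, 90], [659, 0, 95]] [247 247 248]
top jar_a 0.61 [206. 396.] 184 [[535, -360, 13], [550, -339, 59], [567, -328, 65]] [228 228 230]
top jar_a 0.6 [244. 195.] 123 [[419, 237, 31], [432, 248, 60], [447, 265, 64]] [248 249 249]
top jar_a 0.44 [236. 172.] 176 [[434, 315, 11], [450, 328, 59], [468, 347, 65]] [ 80 224 223]
top jar_a 0.44 [273. 190.] 160 [[331, 249, 16], [348, 261, 60], [363, 280, 65]] [ 89 231 230]
top flap_bar 0.94 [218. 287.] 1920 [[420, -109, 48], [519, -14, 52], [562, 83, 57]] [253 253 253]
top pointer_tip 0.41 [219. 328.] 119 [[458, -151, 1], [509, -138, 98], [563, -128, 165]] [192 196 198]
top flap 0.76 [217. 287.] 1963 [[420, -110, 47], [518, -16, 52], [562, 83, 57]] [253 253 253]
top pointer 0.49 [225. 332.] 75 [[459, -143, 59], [490, -136, 127], [554, -128, 166]] [198 201 203]
top objective 0.54 [186. 183.] 166 [[584, 281, -3], [600, 296, 38], [621, 325, 46]] [237 220 129]
top bottle 0.95 [166. 139.] 487 [[627, 406, -1], [646, 423, 97], [674, 460, 151]] [198 198 195]
top bottle 0.29 [206. 398.] 185 [[535, -3
[... 1888 characters left out ...]
] [184 189 193]
{'clock': 1.0, 'qpos': array([ 1.13107918e+00,  2.63890542e-01,  1.60396940e+00,  4.11365388e-05,
        1.27366982e+00, -3.68801954e-02]), 'joint_vel': array([-0.00017252, -0.00132257,  0.00109834,  0.0005008 ,  0.00079327,
       -0.00100679]), 'joint_torque': array([ 5.04923119e-04, -5.15066028e+01, -3.67744195e+01, -1.62984361e-04,
        6.82220725e-04, -6.28359231e-06]), 'eef_pos': array([264.60636833, 620.99590696, 253.3026573 ]), 'ee_rot': array([ 3.14152836e+00, -3.69891101e-05,  2.73874366e+00]), 'wrist_force': array([-0.77284264,  0.28586301, -0.30185428]), 'moment': array([ 0.00598264,  0.00671118, -0.07330192]), 'gripper_force': 0.0, 'width': 85.65967333722632}
```

View pics/top.png

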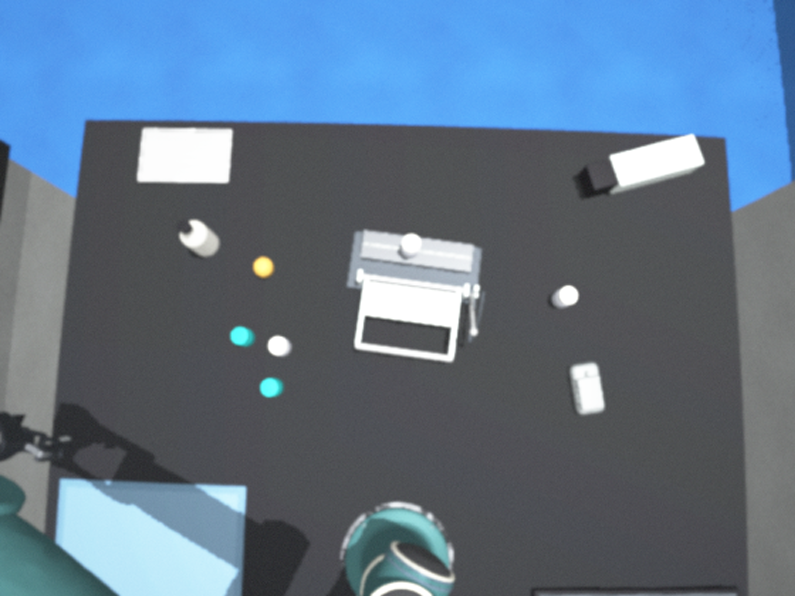

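```bash
python3 - <<'E'
from h import *
f={n:grab_frame(n) for n in("top","side")}
for n in f:
    W=np.load(n+".npy"); px=f[n]["pixels"].astype(int)
    def circ(P,name,r=None):
        A=np.c_[2*P[:,:2],np.ones(len(P))];s=np.linalg.lstsq(A,(P[:,:2]**2).sum(1),rcond=None)[0]
        print(n,name,len(P),'fit',s[:2].round(1),np.sqrt(s[2]+s[0]**2+s[1]**2).round(1),'mean',P.mean(0).round(1))
    def near(x,y,r,z0,z1): 
        return W[(np.hypot(W[...,0]-x,W[...,1]-y)<r)&(W[...,2]>z0)&(W[...,2]<z1)]
    for nm,x,y,z in(("right",550,-343,0),("left",432,250,0),("c",643,-14,30)):
        print(n,nm,'lidtop'); 
        P=near(x,y,27,z+58,z+68); circ(P,nm)
        lo,hi=P.min(0),P.max(0);print(lo.round(),hi.round())
    # flap bar
    m=(W[...,0]<445)&(W[...,0]>400)&(abs(W[...,1]+14)<75)&(W[...,2]>42)&(W[...,2]<65)
    P=W[m];b=np.polyfit(P[:,1],P[:,0],1);print('bar',len(P),b.round(4),P[:,2].max().round(),np.percentile(P,[1,50,99],axis=0).round(1).tolist())
    # pointer
    m=(abs(W[...,1]+136)<14)&(W[...,0]>430)&(W[...,0]<570)&(W[...,2]>64)
    P=W[m];circ(P,'ptr');q=np.polyfit(P[:,0],P[:,2],1);print('ptr slope',q, np.arctan(-q[0]),np.polyfit(P[:,0],P[:,1],1))
    P=P[np.argsort(P[:,2])];print(P[::6].round().astype(int).tolist())
    # panel
    m=(W[...,0]>490)&(W[...,0]<565)&(abs(W[...,1]+14)<120)&(W[...,2]>44)&(W[...,2]<60)
    P=W[m];print('panel',np.percentile(P,[1,50,99],axis=0).round(1).tolist())
    # ledge
    m=(W[...,0]>580)&(W[...,0]<690)&(abs(W[...,1]+20)<150)&(abs(W[...,2]-30)<5)
    P=W[m];print('ledge',cv2.minAreaRect(P[:,:2].astype(np.float32)),P[:,2].mean())
E
```

```text
top right lidtop
top right 104 fit [ 552.6 -345.3] 12.5 mean [ 552.6 -345.3   61.3]
[ 535. -364.   58.] [ 569. -329.   67.]
top left lidtop
top left 101 fit [432.8 253.9] 12.4 mean [432.7 253.7  61.2]
[418. 236.  58.] [450. 269.  67.]
top c lidtop
top c 108 fit [646.8 -15.1] 12.4 mean [646.4 -15.1  91.6]
[630. -31.  88.] [663.   1.  97.]
bar 213 [1.118000e-01 4.272334e+02] 60.0 [[414.7, -86.4, 47.2], [425.4, -13.5, 53.8], [437.8, 59.6, 59.3]]
top ptr 128 fit [ 498.  -128.3] 30.9 mean [ 493.2 -139.2  128. ]
ptr slope [ -0.47716474 363.32974298] 0.4452130841245964 [ -0.09383749 -92.94917552]
[[559, -131, 66], [541, -142, 71], [533, -143, 80], [452, -140, 85], [454, -141, 94], [459, -140, 103], [503, -138, 112], [499, -137, 121], [496, -134, 126], [479, -144, 128], [484, -133, 132], [484, -135, 137], [497, -145, 142], [505, -147, 145], [502, -147, 147], [540, -149, 149], [518, -148, 154], [460, -129, 158], [533, -150, 160], [468, -134, 162], [465, -131, 164], [459, -133, 166]]
panel [[491.4, -123.8, 46.5], [528.5, -20.7, 51.9], [564.2, 82.3, 57.2]]
ledge ((623.260009765625, -28.00823211
[... 779 characters left out ...]
5], [454, -139, 88], [525, -135, 92], [456, -139, 97], [519, -140, 99], [509, -138, 105], [505, -137, 108], [505, -137, 112], [469, -141, 117], [473, -143, 123], [483, -140, 127], [479, -143, 130], [483, -143, 133], [491, -144, 135], [541, -147, 137], [491, -144, 140], [541, -149, 143], [474, -134, 144], [474, -133, 147], [537, -148, 149], [470, -133, 151], [525, -146, 154], [458, -132, 156], [524, -146, 158], [456, -130, 160], [466, -136, 162], [464, -124, 163], [463, -132, 164], [462, -130, 166]]
panel [[490.7, -121.2, 46.9], [526.4, -17.4, 52.0], [564.1, 85.6, 57.1]]
ledge ((644.7137451171875, -28.368408203125), (243.2340850830078, 64.86892700195312), 83.61674499511719) 29.300412691117554
```

View pics/side.png

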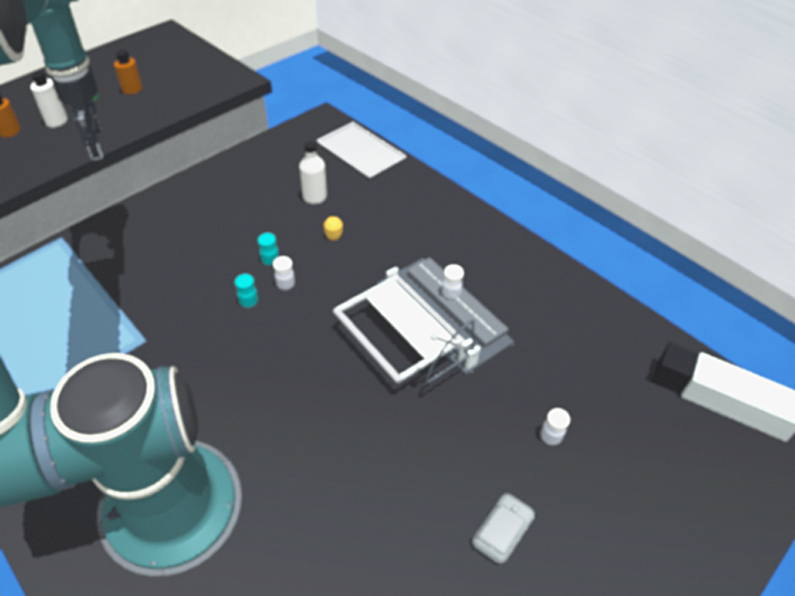

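Top view (raw pixels row, col): the white jar is at (244,195) between turquoise look-alikes at (236,172) and (273,190). Another white jar is at (206,396), and jar_c is on the line at (171,290). Other confusables are the bottle at (166,139) and the brass barrel at (186,183). The side view agrees: white jars at (192,197) and (299,390), turquoise at (206,176) and (176,190). I choose the two white ones and will check them in a close crop.

```bash
python3 - <<'E'
from h import *
f=grab_frame("side"); p=f["pixels"][...,::-1]
a=np.hstack([cv2.resize(p[165:225,160:220],(390,390),interpolation=2),cv2.resize(p[270:330,360:420],(390,390),interpolation=2)])
cv2.imwrite("pics/crop.png",a)
th=-.1115;c,s=np.cos(th),np.sin(th)
# pointer ball: high points near its end
for n in("top","side"):
    W=np.load(n+".npy");d=W-[570.2,-20.1,50]
    S=np.dstack([d[...,0]*c+d[...,1]*s,-d[...,0]*s+d[...,1]*c,d[...,2]])
    m=(abs(S[...,1]+122)<12)&(S[...,2]>10)&(S[...,0]<-10)&(S[...,0]>-125)
    P=S[m];r=np.hypot(P[:,0],P[:,2]);a=np.arctan2(P[:,2],-P[:,0])
    for lo,hi in((30,80),(80,120),(125,136),(136,155)):
        k=(r>lo)&(r<hi);print(n,lo,k.sum(),np.median(a[k]).round(3),np.percentile(a[k],[15,85]).round(3))
    m=(S[...,0]>40)&(S[...,0]<110)&(abs(S[...,1])<130)&(abs(S[...,2]+20)<4);P=S[m];print('ledge x,y',np.percentile(P,[2,98],axis=0).round(1).tolist())
E
```

```text
top 30 20 0.908 [0.866 0.923]
top 80 56 0.894 [0.797 1.286]
top 125 4 0.879 [0.87  0.885]
top 136 24 0.876 [0.841 0.891]
ledge x,y [[46.5, -117.2, -23.8], [104.2, 113.3, -16.5]]
side 30 30 0.903 [0.846 1.396]
side 80 128 0.877 [0.442 1.316]
side 125 6 0.862 [0.846 0.875]
side 136 28 0.867 [0.839 0.89 ]
ledge x,y [[45.6, -116.8, -23.6], [104.1, 116.0, -17.0]]
```

View pics/crop.png

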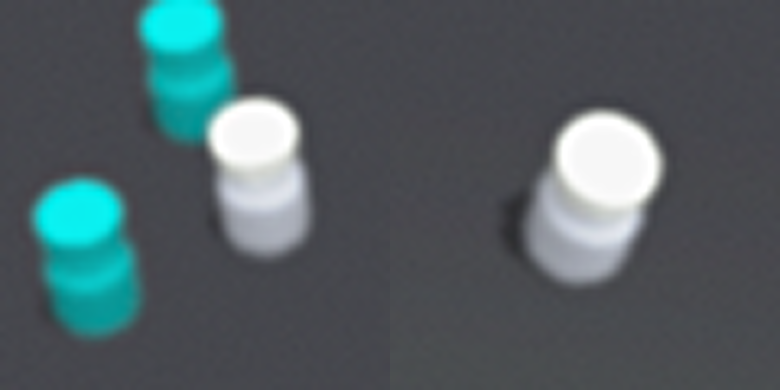

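The left crop shows a white-lidded clear jar standing free of the two turquoise ones. The right crop shows a white jar standing alone. The choice holds, so I approach the left jar, closing along about 35°.

```bash
python3 -m creep '[[0,21,-36,-4,-4],[0,21,-36,-4,-4],[0,21,-36,-4,-4],[0,21,-36,-4,-4],[0,21,-36,-4,-4],[0,21,-36,-4,-4],[0,21,-36,-4,-4],[0,21,-36,-4,-4]]' 20
python3 -m creep '[[0,0,-39,-12,0],[0,0,-39,-12,0],[0,0,0,-10,0],[0,0,0,0,0],[0,0,0,0,0]]'
python3 - <<'E'
from h import *
f=grab_frame("wrist");save(f,"w1.png");W=pts(f)
for r in regions_of("wrist","jar_a"):
    m=r["region"];P=W[m];P=P[~np.isnan(P[:,0])];k=P[P[:,2]>57]
    print(r["confidence"],r["point"],f["pixels"][m].mean(0).astype(int),len(k),k.mean(0) if len(k) else 0,(k.min(0)+k.max(0))/2 if len(k) else 0)
E
```

```text
clock: 1.82
eef_pos: [432.4, 332.6, 221.6]
ee_rot: [3.141, 0.0, 2.177]
wrist_force: [0.3, 0.9, -0.8]
width: 85.6
gripper_force: 0.0
clock: 2.23
eef_pos: [431.6, 256.3, 187.3]
ee_rot: [-3.141, -0.001, 2.179]
wrist_force: [0.0, -0.0, 0.3]
width: 85.3
gripper_force: 0.0
0.94 [128.1, 195.8] [130 247 246] 1864 [349.86056787 268.58049823  61.52804101] [349.49524586 268.17357023  60.43859878]
0.83 [200.2, 279.5] [253 253 253] 1632 [434.52919803 256.70829339  61.54182782] [434.7969436  256.36235624  60.34849618]
0.65 [129.9, 357.9] [ 99 242 242] 1866 [451.97009483 334.51751683  61.50690825] [452.54215386 334.52332629  60.58871291]
```

```bash
python3 -m creep '[[0,2,-0.5,-30,0],[0,0,0,-35,0],[0,0,0,-35,0],[0,0,0,-30,0],[0,0,0,-21,0],[0.3,0,0,0,0],[0.6,0,0,0,0],[1,0,0,0,0]]' 30
python3 -m creep '[[1,0,0,0,0],[1,0,0,0,0],[1,0,0,0,0],[1,0,0,0,0],[1,0,0,0,0],[1,0,0,0,0]]'
```

```text
clock: 3.0
eef_pos: [435.2, 257.6, 38.1]
ee_rot: [3.139, 0.0, 2.182]
wrist_force: [0.5, -0.0, 0.7]
width: 51.7
gripper_force: 0.0
clock: 3.5
eef_pos: [435.7, 257.3, 39.0]
ee_rot: [3.136, -0.0, 2.18]
wrist_force: [-2.7, 2.4, 6.9]
width: 36.4
gripper_force: 30.2
```

```bash
python3 -m creep '[[1,0,0,20,0],[1,0,0,35,0],[1,0,0,35,0],[1,0,0,35,0],[1,0,0,0,0]]' 
python3 -m creep '[[1,27,-28,0,-5.16],[1,27,-28,0,-5.16],[1,27,-28,0,-5.16],[1,27,-28,0,-5.16],[1,27,-28,0,-5.16],[1,27,-28,0,-5.16],[1,27,-28,0,-5.16],[1,27,-28,0,-5.16]]'
python3 -m creep '[[1,0,0,0,0],[1,0,0,0,0],[1,0,0,0,0]]'
python3 - <<'E'
from h import *
f=grab_frame("wrist");save(f,"w2.png");W=pts(f)
for r in regions_of("wrist","jar_a"):
    m=r["region"];P=W[m];P=P[~np.isnan(P[:,0])];k=P[abs(P[:,2]-91)<5]
    print(r["confidence"],r["point"],f["pixels"][m].mean(0).astype(int),len(k),k.mean(0) if len(k) else 0,(k.min(0)+k.max(0))/2 if len(k) else 0)
E
```

```text
clock: 3.92
eef_pos: [438.9, 258.4, 170.5]
ee_rot: [3.126, 0.002, 2.18]
wrist_force: [2.0, 2.1, 0.1]
width: 36.1
gripper_force: 30.6
clock: 4.58
eef_pos: [651.0, 30.1, 161.9]
ee_rot: [3.14, -0.0, 1.455]
wrist_force: [-0.1, 1.5, -0.6]
width: 36.6
gripper_force: 30.5
clock: 4.83
eef_pos: [649.4, 31.7, 161.2]
ee_rot: [-3.141, -0.0, 1.459]
wrist_force: [-0.1, 0.6, -1.1]
width: 36.5
gripper_force: 30.6
0.61 [291.8, 276.8] [143 140 137] 0 0 0
```

View pics/w2.png

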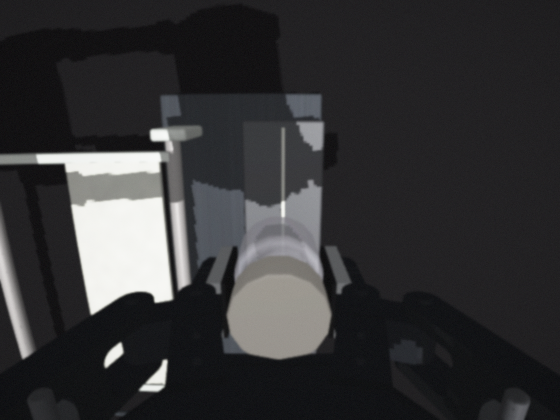

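Held jar at (310,280), gripped squarely between the fingers. The scribed line runs up the picture at column 283, rows 128–215. I'll measure the line and the jar's lid.

```bash
python3 - <<'E'
from h import *
f=grab_frame("wrist");W=pts(f);g=f["pixels"].mean(2)
L=[]
for r in range(135,210,3):
    seg=g[r,268:298];L.append(W[r,268+int(seg.argmax())])
L=np.array(L);L=L[abs(L[:,2]-30)<6];print(len(L),L[0],L[-1]);p=np.polyfit(L[:,1],L[:,0],1);print(p,[np.polyval(p,y) for y in(33.5,-14,-62)])
reg=regions_of("wrist","jar_a")[0]["region"];P=W[reg];P=P[~np.isnan(P[:,0])];print(np.percentile(P,[2,50,98],axis=0))
z=np.percentile(P[:,2],95);k=P[abs(P[:,2]-z)<6];print(z,k.mean(0),k.min(0),k.max(0))
print(robot.state()["eef_pos"])
E
```

```text
25 [659.40728204  82.18670792  30.29486575] [653.72975985  28.24762785  30.11450457]
[5.96051087e-02 6.53902624e+02] [np.float64(655.899394804844), np.float64(653.0681521430446), np.float64(650.2071069269105)]
[[634.6475883   19.74468073 132.32700919]
 [650.75038568  41.16771573 183.24678612]
 [666.16794794  50.89783633 184.77178664]]
184.54293542967696 [650.20908285  34.98052441 183.55648383] [632.57476622  16.26570983 178.55038032] [667.05858408  50.23782017 185.66466974]
[648.88284896  33.01287001 161.5115343 ]
```

```bash
python3 -m creep '[[1,4.5,1,-20,0],[1,0,0,-30,0],[1,0,0,-25,0],[1,0,0,-12,0],[1,0,0,0,0],[1,0,0,0,0],[1,0,0,0,0]]' 
python3 -m creep '[[1,0,0,-1.5,0],[1,0,0,-1,0],[1,0,0,-1,0],[1,0,0,-1,0],[1,0,0,0,0],[1,0,0,0,0]]'
```

```text
clock: 5.62
eef_pos: [655.4, 33.2, 76.2]
ee_rot: [3.139, -0.0, 1.46]
wrist_force: [0.8, -1.0, -1.2]
width: 36.6
gripper_force: 30.6
clock: 6.12
eef_pos: [654.2, 32.8, 69.9]
ee_rot: [-3.141, -0.0, 1.46]
wrist_force: [0.7, -0.3, -0.6]
width: 36.4
gripper_force: 30.6
```

```bash
python3 -m creep '[[1,0,0,-1,0],[1,0,0,0,0],[1,0,0,0,0],[1,0,0,0,0]]' 
python3 -m creep '[[1,0,0,-1,0],[1,0,0,0,0],[1,0,0,0,0],[1,0,0,0,0]]'
```

```text
clock: 6.45
eef_pos: [654.5, 32.9, 69.2]
ee_rot: [3.141, -0.0, 1.46]
wrist_force: [0.1, -0.0, 1.0]
width: 36.5
gripper_force: 30.7
clock: 6.78
eef_pos: [654.5, 32.8, 69.1]
ee_rot: [3.141, 0.0, 1.46]
wrist_force: [-2.8, 0.2, 6.4]
width: 36.3
gripper_force: 31.2
```

```bash
python3 -m creep '[[0.5,0,0,0,0],[0.45,0,0,0,0],[0.4,0,0,0,0],[0.35,0,0,0,0],[0.3,0,0,0,0],[0.3,0,0,0,0],[0.3,0,0,0,0]]' 
python3 -m creep '[[0.3,0,0,10,0],[0.3,0,0,30,0],[0.3,0,0,40,0],[0.3,0,0,40,0],[0.3,0,0,40,0],[0,0,0,0,0],[0,0,0,0,0],[0,0,0,0,0]]'
python3 - <<'E'
from h import *
for n in("wrist","top","side"):
    f=grab_frame(n);W=pts(f)
    if n=="wrist":save(f,"w3.png")
    for r in regions_of(n,"jar_a"):
        m=r["region"];P=W[m];P=P[~np.isnan(P[:,0])];
        if len(P)==0 or np.median(P[:,0])<600: continue
        k=P[abs(P[:,2]-91)<4];print(n,r["confidence"],len(k),k.mean(0),(k.min(0)+k.max(0))/2)
print(robot.state()["eef_pos"])
E
```

```text
clock: 7.37
eef_pos: [654.2, 32.9, 67.8]
ee_rot: [-3.141, 0.0, 1.46]
wrist_force: [1.1, -0.6, 0.3]
width: 59.6
gripper_force: 0.0
clock: 8.03
eef_pos: [654.3, 32.9, 228.8]
ee_rot: [3.14, -0.0, 1.46]
wrist_force: [0.2, -0.0, -0.4]
width: 85.3
gripper_force: 0.0
wrist 0.66 1353 [649.17689644 -11.43936708  91.52074153] [649.10641654  -5.91865788  90.4800627 ]
wrist 0.65 1507 [655.77928749  33.31177733  91.56562196] [655.64613297  32.55612587  90.31525799]
side 0.69 96 [652.36931708  30.36506072  90.98873381] [650.81284977  22.30930221  91.0291322 ]
side 0.67 95 [645.74901948 -13.58278568  90.95245942] [645.558647   -14.11793786  90.85036809]
[653.35110147  32.85706114 225.95844038]
```

View pics/w3.png

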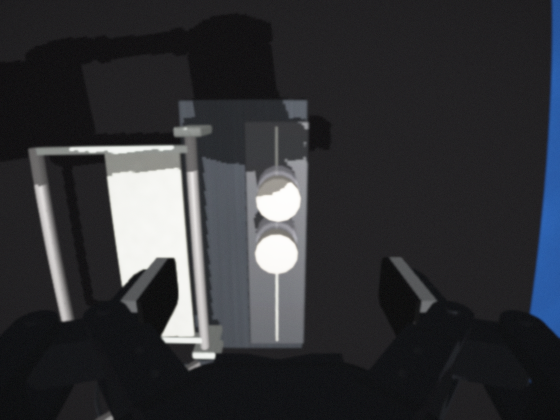

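Picture: jar_a at (200,278) and jar_c at (252,276), both on the line (column 276), close together. Next is the right jar.

```bash
python3 -m creep '[[0,-10,-38,0,0],[0,-10,-38,0,0],[0,-10,-38,0,0],[0,-10,-38,0,0],[0,-10,-38,0,0],[0,-10,-38,0,0],[0,-10,-38,0,0],[0,-10,-38,0,0]]'
python3 -m creep '[[0,-10,-36,-15,0],[0,-9,-35,-15,0],[0,0,0,-10,0],[0,0,0,0,0],[0,0,0,0,0],[0,0,0,0,0]]'
python3 - <<'E'
from h import *
f=grab_frame("wrist");W=pts(f)
for r in regions_of("wrist","jar_a"):
    m=r["region"];P=W[m];P=P[~np.isnan(P[:,0])];k=P[abs(P[:,2]-61)<4]
    print(r["confidence"],r["point"],f["pixels"][m].mean(0).astype(int),len(k),k.mean(0),(k.min(0)+k.max(0))/2)
E
```

```text
clock: 9.0
eef_pos: [573.2, -272.7, 227.1]
ee_rot: [-3.14, -0.001, 1.46]
wrist_force: [0.8, -0.6, -0.7]
width: 85.0
gripper_force: 0.0
clock: 9.5
eef_pos: [555.7, -341.1, 188.0]
ee_rot: [-3.141, -0.001, 1.461]
wrist_force: [0.3, -0.0, 0.4]
width: 85.3
gripper_force: 0.0
0.57 [198.5, 274.8] [253 253 253] 1610 [ 554.98937461 -343.37985917   61.54351069] [ 555.05893315 -344.20457956   60.72699878]
```

```bash
python3 -m creep '[[0,-1.5,-2.5,-30,0],[0,0,0,-35,0],[0,0,0,-35,0],[0,0,0,-30,0],[0,0,0,-20,0],[0.3,0,0,0,0],[0.6,0,0,0,0],[1,0,0,0,0]]' 30
python3 -m creep '[[1,0,0,0,0],[1,0,0,0,0],[1,0,0,0,0],[1,0,0,0,0],[1,0,0,0,0],[1,0,0,0,0]]'
python3 -m creep '[[1,0,0,20,0],[1,0,0,40,0],[1,0,0,40,0],[1,0,0,40,0],[1,0,0,40,0],[1,0,0,10,0],[1,0,0,0,0]]'
```

```text
clock: 10.27
eef_pos: [555.6, -344.9, 40.1]
ee_rot: [3.139, 0.002, 1.461]
wrist_force: [-0.2, 0.3, 1.3]
width: 51.6
gripper_force: 0.0
clock: 10.77
eef_pos: [555.9, -345.7, 41.2]
ee_rot: [3.137, 0.002, 1.46]
wrist_force: [0.6, 1.7, 7.2]
width: 36.4
gripper_force: 30.6
clock: 11.35
eef_pos: [556.6, -346.6, 235.2]
ee_rot: [3.131, 0.006, 1.46]
wrist_force: [1.3, -1.5, -1.2]
width: 36.4
gripper_force: 30.5
```

```bash
python3 -m creep '[[1,10.8,35.8,0,0],[1,10.8,35.8,0,0],[1,10.8,35.8,0,0],[1,10.8,35.8,0,0],[1,10.8,35.8,0,0],[1,10.8,35.8,0,0],[1,10.8,35.8,0,0],[1,10.8,35.8,0,0]]'
python3 -m creep '[[1,0,0,-35,0],[1,0,0,-35,0],[1,0,0,-15,0],[1,0,0,0,0],[1,0,0,0,0],[1,0,0,0,0]]'
python3 - <<'E'
from h import *
f=grab_frame("wrist");save(f,"w4.png");W=pts(f)
for r in regions_of("wrist","jar_a"):
    m=r["region"];P=W[m];P=P[~np.isnan(P[:,0])];z=np.percentile(P[:,2],90);k=P[abs(P[:,2]-z)<4]
    print(r["confidence"],r["point"],f["pixels"][m].mean(0).astype(int),len(k),k.mean(0),(k.min(0)+k.max(0))/2)
E
```

```text
clock: 12.02
eef_pos: [639.0, -56.3, 225.3]
ee_rot: [-3.138, 0.0, 1.46]
wrist_force: [0.6, 0.5, 0.3]
width: 36.5
gripper_force: 30.4
clock: 12.52
eef_pos: [640.5, -58.5, 143.2]
ee_rot: [3.141, 0.0, 1.459]
wrist_force: [-0.7, -0.1, -0.6]
width: 36.0
gripper_force: 30.4
0.79 [288.4, 275.6] [142 140 136] 7352 [641.90853982 -55.84004187 163.39858914] [641.72640391 -57.55155592 162.96973399]
0.74 [58.1, 286.3] [171 167 163] 4293 [655.38116133  32.5605609   91.5916958 ] [655.55596623  32.28345272  91.36661981]
0.71 [152.9, 282.3] [154 151 145] 3710 [649.09020103 -12.19007937  91.57273837] [649.16922671 -12.51050491  91.29221512]
```

```bash
python3 -m creep '[[1,2.2,-2,-25,0],[1,0,0,-25,0],[1,0,0,-12,0],[1,0,0,-4,0],[1,0,0,-2,0],[1,0,0,0,0],[1,0,0,0,0]]' 
python3 -m creep '[[1,0,0,-1.5,0],[1,0,0,0,0],[1,0,0,0,0],[1,0,0,0,0]]'
python3 -m creep '[[1,0,0,-1,0],[1,0,0,0,0],[1,0,0,0,0],[1,0,0,0,0]]'
```

```text
clock: 13.2
eef_pos: [643.6, -60.4, 76.6]
ee_rot: [3.139, 0.0, 1.46]
wrist_force: [-0.3, -0.3, -1.2]
width: 35.8
gripper_force: 30.4
clock: 13.53
eef_pos: [642.7, -60.2, 73.9]
ee_rot: [3.141, 0.0, 1.46]
wrist_force: [0.1, 0.3, -0.6]
width: 36.3
gripper_force: 30.4
clock: 13.87
eef_pos: [642.3, -60.2, 72.3]
ee_rot: [-3.141, -0.0, 1.46]
wrist_force: [-0.0, -0.2, -0.5]
width: 36.7
gripper_force: 30.4
```

```bash
python3 -m creep '[[1,0.7,0,-1,0],[1,0,0,0,0],[1,0,0,0,0],[1,0,0,0,0]]' 
python3 -m creep '[[1,0,0,-0.8,0],[1,0,0,0,0],[1,0,0,0,0],[1,0,0,0,0]]'
```

```text
clock: 14.2
eef_pos: [643.1, -60.2, 71.4]
ee_rot: [-3.141, -0.0, 1.46]
wrist_force: [0.2, -0.8, -0.9]
width: 36.1
gripper_force: 30.4
clock: 14.53
eef_pos: [643.1, -60.2, 71.2]
ee_rot: [3.142, -0.0, 1.46]
wrist_force: [-1.8, 0.5, 5.3]
width: 36.4
gripper_force: 31.0
```

Contact. Release, rise and check.

```bash
python3 -m creep '[[0.5,0,0,0,0],[0.45,0,0,0,0],[0.4,0,0,0,0],[0.35,0,0,0,0],[0.3,0,0,0,0],[0.3,0,0,0,0],[0.3,0,0,0,0]]' 
python3 -m creep '[[0.3,0,0,10,0],[0.3,0,0,30,0],[0.3,0,0,40,0],[0.3,0,0,40,0],[0.3,0,0,40,0],[0.3,0,0,20,0],[0.3,0,0,0,0],[0.3,0,0,0,0]]'
python3 - <<'E'
from h import *
f=grab_frame("wrist");save(f,"w5.png");W=pts(f)
for r in regions_of("wrist","jar_a"):
    m=r["region"];P=W[m];P=P[~np.isnan(P[:,0])];k=P[abs(P[:,2]-91)<4]
    print(r["confidence"],r["point"],len(k),k.mean(0),k[:,2].std())
# bar, pointer in wrist view
m=(W[...,0]<450)&(W[...,0]>400)&(abs(W[...,1]+4)<85)&(W[...,2]>42)&(W[...,2]<65);P=W[m];
if len(P)>9: print(np.polyfit(P[:,1],P[:,0],1),np.percentile(P,[1,50,99],axis=0))
E
```

```text
clock: 15.12
eef_pos: [643.1, -60.2, 70.5]
ee_rot: [-3.141, 0.0, 1.46]
wrist_force: [1.4, -0.0, 0.5]
width: 60.2
gripper_force: 0.0
clock: 15.78
eef_pos: [644.4, -60.4, 254.0]
ee_rot: [3.136, 0.0, 1.46]
wrist_force: [0.1, -0.1, -0.3]
width: 59.6
gripper_force: 0.0
0.85 [133.9, 274.9] 1431 [649.15378189 -12.27499367  91.5415949 ] 0.7405893262738173
0.77 [185.3, 274.6] 1286 [644.54004958 -58.63835737  91.55577065] 0.8043777927262266
0.62 [78.0, 278.8] 1581 [655.57121048  32.65327892  91.55166483] 0.7600655550020315
[1.10427258e-01 4.31541745e+02] [[417.64547558 -87.01640416  46.91500181]
 [431.78794798   2.57322673  54.18515548]
 [442.98958074  79.45607806  56.79137034]]
```

View pics/w5.png

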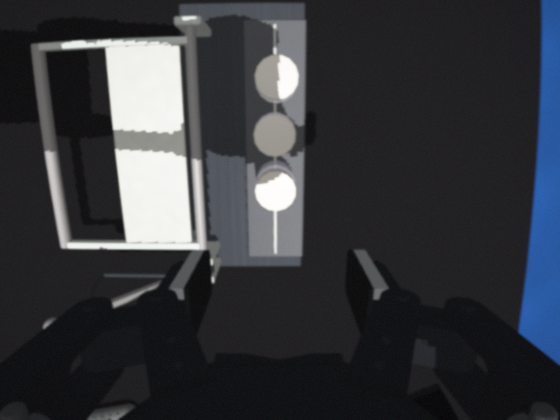

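Picture: three jars on the line at (78,277), (134,275) and (189,275), with centre spacing about 45–47 mm. The flap is down, with its bar at columns 40–65. Now to the bar.

```bash
python3 -m creep '[[0.3,-27,7.3,0,0],[0.3,-27,7.3,0,0],[0.3,-27,7.3,0,0],[0.3,-27,7.3,0,0],[0.3,-27,7.3,0,0],[0.3,-27,7.3,0,0],[0.3,-27,7.3,0,0],[0.3,-26,7.3,0,0]]'
python3 -m creep '[[0.3,0,0,-30,0],[0.3,0,0,-30,0],[0.3,0,0,0,0],[0.3,0,0,0,0],[0.3,0,0,0,0],[0.3,0,0,0,0]]'
python3 - <<'E'
from h import *
f=grab_frame("wrist");save(f,"w6.png");W=pts(f)
m=(W[...,0]<450)&(W[...,0]>405)&(abs(W[...,1]+4)<85)&(W[...,2]>44)&(W[...,2]<62);P=W[m]
print(len(P),np.polyfit(P[:,1],P[:,0],1),np.percentile(P,[1,50,99],axis=0))
m=(abs(W[...,1]+132)<20)&(W[...,2]>135)&(W[...,2]<185);P=W[m]
if len(P):print(len(P),P.mean(0),P.min(0),P.max(0))
print(robot.state()["qpos"])
E
```

```text
clock: 16.55
eef_pos: [425.1, -1.5, 247.8]
ee_rot: [-3.136, 0.0, 1.46]
wrist_force: [-0.7, -0.3, -0.2]
width: 59.9
gripper_force: 0.0
clock: 17.05
eef_pos: [429.2, -2.0, 191.8]
ee_rot: [3.14, -0.0, 1.46]
wrist_force: [0.1, -0.4, 0.0]
width: 60.1
gripper_force: 0.0
3189 [1.11644585e-01 4.29201176e+02] [[415.82464639 -86.8335207   49.55123845]
 [429.81986444   7.80860761  54.5208169 ]
 [442.37394732  79.72616389  56.71791014]]
46 [ 542.44960717 -146.96334039  138.50728355] [ 540.17006896 -149.81135324  135.29707341] [ 545.12357176 -145.32011208  141.33502576]
[-6.26230572e-02 -1.67463584e-01  2.17121538e+00 -9.22685262e-06
  1.13568414e+00  4.84893635e-02]
```

View pics/w6.png

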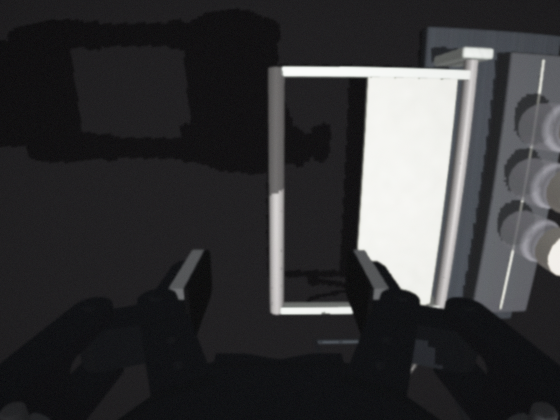

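Bar at columns 270–285, centred between the fingers. Descend and grip lightly.

```bash
python3 -m creep '[[0.5,0,0,-25,0],[0.5,0,0,-40,0],[0.5,0,0,-40,0],[0.5,0,0,-25,0],[0.5,0,0,-8,0],[0.5,0,0,0,0],[0.5,0,0,0,0],[0.5,0,0,0,0]]' 20
python3 -m creep '[[0.7,0,0,0,0],[0.8,0,0,0,0],[1,0,0,0,0],[1,0,0,0,0],[1,0,0,0,0],[1,0,0,0,0],[1,0,0,0,0],[1,0,0,0,0]]'
```

```text
clock: 17.77
eef_pos: [430.6, -2.0, 54.9]
ee_rot: [3.137, -0.0, 1.46]
wrist_force: [0.4, 0.3, 0.9]
width: 42.9
gripper_force: 0.0
clock: 18.43
eef_pos: [427.8, -1.7, 54.0]
ee_rot: [-3.141, -0.0, 1.46]
wrist_force: [-5.5, 0.2, 8.9]
width: 11.2
gripper_force: 20.6
```

```bash
python3 -m creep '[[1,0.4,0,10.1,0],[1,1.1,-0.1,10.1,0],[1,1.8,-0.2,10,0],[1,2.4,-0.3,9.8,0],[1,3.1,-0.3,9.6,0],[1,3.8,-0.4,9.4,0],[1,4.4,-0.5,9.1,0],[1,5.1,-0.6,8.8,0]]'
python3 -m creep '[[1,5.7,-0.6,8.4,0],[1,6.2,-0.7,8,0],[1,6.8,-0.8,7.5,0],[1,0,0,0,0],[1,0,0,0,0],[1,0,0,0,0],[1,0,0,0,0]]'
cat > ang.py <<'E'
from h import *
th=-.1115;c,s=np.cos(th),np.sin(th)
st=robot.state();e=st["eef_pos"];print(e,st["wrist_force"],st["width"])
for n in("top","side"):
    f=grab_frame(n);d=pts(f)-[570.2,-20.1,50]
    S=np.dstack([d[...,0]*c+d[...,1]*s,-d[...,0]*s+d[...,1]*c,d[...,2]])
    R=np.hypot(S[...,0],S[...,2]);A=np.arctan2(S[...,2],-S[...,0])
    for nm,y0,y1,r0,r1 in(("ptr ball",-131,-113,138,152),("bar",-97,-50,138,151),("bar+",50,97,138,151),("panel",-90,90,25,70)):
        m=(S[...,1]>y0)&(S[...,1]<y1)&(R>r0)&(R<r1)&(abs(A-.85)<.2)
        print(n,nm,m.sum(),np.median(A[m]).round(3),np.percentile(A[m],[20,80]).round(3),np.median(S[m],0).round(1))
    if n=="side":save(f,"s9.png",(180,300,230,390),5)
    for r in regions_of(n,"jar_a"):
        P=S[r["region"]];P=P[abs(P[:,2]-41.5)<4]
        if len(P)>20 and np.median(P[:,0])>30:print(n,P.mean(0).round(1))
E
python3 ang.py
```

```text
clock: 19.1
eef_pos: [447.3, -3.9, 129.8]
ee_rot: [-3.134, 0.0, 1.46]
wrist_force: [-11.4, 0.8, 3.1]
width: 10.9
gripper_force: 19.7
clock: 19.68
eef_pos: [464.4, -5.8, 154.3]
ee_rot: [-3.13, 0.0, 1.46]
wrist_force: [-18.5, 1.5, 14.3]
width: 11.4
gripper_force: 20.6
[464.37319258  -5.79637138 154.34456577] [-18.48853207   1.45828654  14.31854103] 11.366226108589357
top ptr ball 22 0.872 [0.844 0.891] [ -94.9 -123.3  112.1]
  return _methods._mean(a, axis=axis, dtype=dtype,
  ret = ret.dtype.type(ret / rcount)
Traceback (most recent call last):
  File "ang.py", line 10, in <module>
    print(n,nm,m.sum(),np.median(A[m]).round(3),np.percentile(A[m],[20,80]).round(3),np.median(S[m],0).round(1))
                                                ~~~~~~~~~~~~~^^^^^^^^^^^^^^
IndexError: index -1 is out of bounds for axis 0 with size 0
```

```bash
sed -i 's/^        print(n,nm/        if m.sum()<3: continue\n&/; s/<.2)$/<.45)/' ang.py
python3 -m creep '[[1,-1.5,0.2,1.4,0],[1,-1.4,0.1,1.4,0],[1,0,0,0,0],[1,0,0,0,0],[1,0,0,0,0],[1,0,0,0,0]]'
python3 ang.py
```

```text
clock: 20.23
eef_pos: [465.8, -6.0, 156.5]
ee_rot: [-3.141, -0.0, 1.46]
wrist_force: [-5.2, 0.1, 3.3]
width: 11.2
gripper_force: 20.3
[465.82304534  -5.99162374 156.52881528] [-5.19715301  0.07665702  3.27652015] 11.174269273557648
top ptr ball 20 0.876 [0.85  0.891] [ -94.4 -122.3  112.3]
top bar+ 35 0.763 [0.745 0.778] [-106.2   87.1  101.3]
top panel 9 0.797 [0.767 0.819] [-38.9  47.6  37. ]
top [75.8 13.5 41.4]
top [ 75.9 -33.3  41. ]
top [76.5 59.2 41. ]
side ptr ball 24 0.869 [0.849 0.891] [ -94.3 -123.3  113.1]
side bar 76 0.756 [0.728 0.775] [-108.6  -75.1  101.7]
side bar+ 38 0.762 [0.734 0.782] [-106.7   83.   102.1]
side panel 263 0.804 [0.789 0.83 ] [-32.7 -20.7  33.5]
side [ 72.9 -33.1  41.4]
side [73.3 13.5 41.3]
side [76.  59.1 41. ]
```

View pics/s9.png

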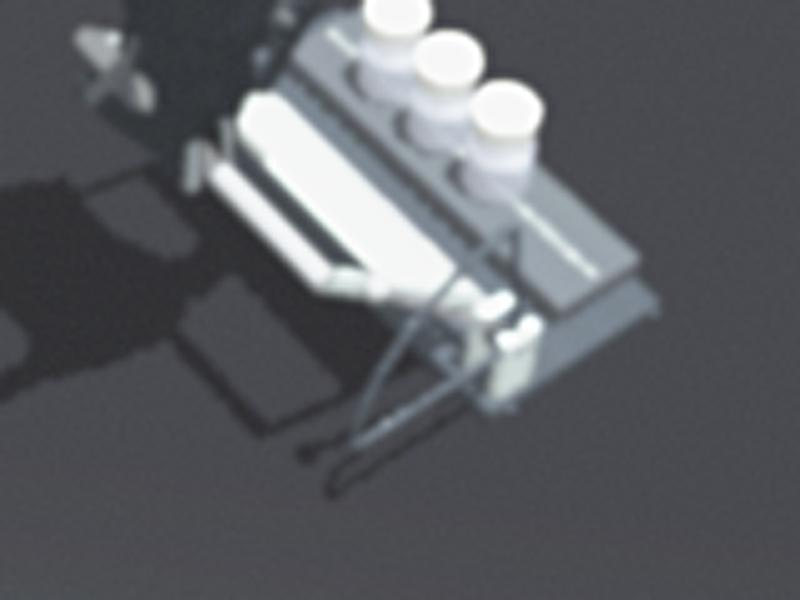

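```bash
python3 - <<'E'
from h import *
th=-.1115;c,s=np.cos(th),np.sin(th)
f=grab_frame("side");K=np.array(f["K"]);R=np.array(f["R"]);t=np.array(f["t"])
def pr(S):
    X=np.array([570.2+S[0]*c-S[1]*s,-20.1+S[0]*s+S[1]*c,50+S[2]])
    q=cv2.projectPoints(X[None],cv2.Rodrigues(R)[0],t,K,np.array([f["k1"],0,0,0,0.]))[0].ravel();return q
for a in(0.3,.6,.75,.85,.95,1.05,1.4):
    for r,y in((60,-122),(105,-131),(145,-122)):
        q=pr((-r*np.cos(a),y,r*np.sin(a)));print(a,r,q.round(1),"crop",((q-[230,180])*5).round())
W=pts(f);d=W-[570.2,-20.1,50]
S=np.dstack([d[...,0]*c+d[...,1]*s,-d[...,0]*s+d[...,1]*c,d[...,2]])
m=(S[...,1]>-140)&(S[...,1]<-112)&(S[...,2]>12)&(S[...,0]>-150)&(S[...,0]<20)
v,u=np.nonzero(m);P=S[m]
for i in np.argsort(u)[::4]: print(((u[i]-230)*5,(v[i]-180)*5),P[i].round().astype(int),np.hypot(P[i][0],P[i][2]).round(),np.arctan2(P[i][2],-P[i][0]).round(2))
E
```

```text
0.3 60 [314.2 252.4] crop [421. 362.]
0.3 105 [303.6 260.1] crop [368. 401.]
0.3 145 [289.2 262.6] crop [296. 413.]
0.6 60 [317.2 247.1] crop [436. 335.]
0.6 105 [308.8 250.6] crop [394. 353.]
0.6 145 [296.2 249.1] crop [331. 346.]
0.75 60 [319.2 244.3] crop [446. 321.]
0.75 105 [312.4 245.6] crop [412. 328.]
0.75 145 [301.2 242. ] crop [356. 310.]
0.85 60 [320.6 242.4] crop [453. 312.]
0.85 105 [315.  242.2] crop [425. 311.]
0.85 145 [304.9 237.2] crop [375. 286.]
0.95 60 [322.2 240.6] crop [461. 303.]
0.95 105 [317.9 238.9] crop [440. 295.]
0.95 145 [309.  232.5] crop [395. 263.]
1.05 60 [323.9 238.9] crop [469. 294.]
1.05 105 [320.9 235.7] crop [455. 278.]
1.05 145 [313.3 228. ] crop [417. 240.]
1.4 60 [330.2 233.4] crop [501. 267.]
1.4 105 [332.3 225.8] crop [512. 229.]
1.4 145 [329.5 213.9] crop [498. 170.]
(np.int64(355), np.int64(425)) [-109 -133   20] 111.0 0.18
(np.int64(360), np.int64(400)) [-106 -131   37] 112.0 0.33
(np.int64(360), np.int64(410)) [-107 -133   31] 112.0 0.29
(np.int64(365), np.int64(395)) [-103 -131   39] 110.0 0.36
(np.int64(365), np.int64(405)) [-105 -13
[... 2244 characters left out ...]
.87
(np.int64(490), np.int64(320)) [ -14 -124   21] 25.0 0.98
(np.int64(495), np.int64(235)) [ -27 -129  104] 108.0 1.31
(np.int64(505), np.int64(225)) [ -23 -130  109] 111.0 1.37
(np.int64(510), np.int64(245)) [ -17 -131   90] 91.0 1.39
(np.int64(510), np.int64(220)) [ -18 -129  108] 109.0 1.41
(np.int64(515), np.int64(305)) [  -6 -132   35] 36.0 1.4
(np.int64(515), np.int64(285)) [  -9 -132   55] 55.0 1.4
(np.int64(515), np.int64(250)) [ -15 -133   87] 89.0 1.4
(np.int64(515), np.int64(265)) [ -11 -131   71] 72.0 1.42
(np.int64(515), np.int64(225)) [ -18 -132  108] 109.0 1.41
(np.int64(515), np.int64(320)) [  -2 -131   18] 19.0 1.45
(np.int64(520), np.int64(320)) [  -2 -134   21] 21.0 1.49
```

The thin arc in the crop, from (515,225) to (355,425), is a scale. The pointer arm ends in its ball near (380,280), about 0.87 rad by its visible surface, and the bar sits at 0.76. So it needs about 0.105 rad more.

```bash
python3 -m creep '[[1,3.6,-0.4,3.8,0],[1,3.7,-0.4,3.5,0],[1,3.7,-0.4,3.2,0],[1,0,0,0,0],[1,0,0,0,0],[1,0,0,0,0],[1,0,0,0,0],[1,0,0,0,0]]'
python3 ang.py
```

```text
clock: 21.15
eef_pos: [476.4, -7.1, 167.4]
ee_rot: [-3.139, 0.0, 1.46]
wrist_force: [-8.5, 1.3, 7.4]
width: 11.2
gripper_force: 20.5
[476.35627993  -7.14737423 167.40397488] [-8.52417787  1.2819154   7.43518474] 11.17574885517918
top ptr ball 21 0.88 [0.847 0.896] [ -94.9 -122.6  113.6]
top bar 6 0.832 [0.824 0.836] [-100.2  -62.6  110.1]
top bar+ 34 0.871 [0.846 0.885] [-94.8  84.3 111.5]
top panel 7 0.899 [0.898 0.91 ] [-38.2  46.6  50.4]
top [75.3 13.2 41.3]
top [76.5 59.  41.1]
top [ 76.  -33.2  40.9]
side ptr ball 27 0.869 [0.841 0.888] [ -95.7 -123.5  112.4]
side bar 80 0.859 [0.835 0.88 ] [-96.9 -72.3 111.9]
side bar+ 33 0.858 [0.831 0.881] [-97.8  87.1 112.2]
side panel 153 0.914 [0.9   0.936] [-28.4 -22.9  36.5]
side [76.1 60.6 41.2]
side [ 75.  -32.6  41.3]
side [74.2 15.5 41.1]
```

```bash
python3 -m creep '[[1,0.5,0,0.5,0],[1,0,0,0,0],[1,0,0,0,0],[1,0,0,0,0],[1,0,0,0,0],[1,0,0,0,0],[1,0,0,0,0],[1,0,0,0,0]]'
python3 ang.py | grep -E "ball|bar" && python3 -c "
from station import ticket;print(ticket.close_job())"
```

```text
clock: 22.02
eef_pos: [476.9, -7.2, 167.8]
ee_rot: [-3.139, 0.0, 1.46]
wrist_force: [-8.8, 1.4, 6.6]
width: 11.3
gripper_force: 20.5
top ptr ball 23 0.871 [0.841 0.887] [ -95.1 -122.8  113. ]
top bar 5 0.833 [0.827 0.839] [-99.6 -66.6 110.2]
top bar+ 34 0.873 [0.85  0.889] [-94.7  85.  112.7]
side ptr ball 27 0.869 [0.845 0.89 ] [ -95.5 -123.4  113.1]
side bar 80 0.859 [0.835 0.882] [-97.4 -72.7 112.7]
side bar+ 32 0.868 [0.843 0.881] [-96.5  83.4 112.9]
the job is handed in; nothing more can be done
None
```

I handed the job in at about 22 s: the three jars stand in a close row on the scribed line (45–47 mm between centres), and the gripper is still holding the flap within about 0.01 rad of the pointer by my camera measurements; no verdict came back.

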